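Hold the shaker guard open

ROBOT

A 7-joint arm with a two-finger parallel gripper is mounted at the origin on the work surface. World frame = base frame: x ahead of the robot, y to its left, z up, the work surface at z = 0. Lengths are in mm, angles in rad, forces in N, time in s.
With the tool pointing down it reaches from about 425 to 825 mm from the base axis. Payload 3.6 kg.
Tool frame: the origin (TCP) lies on the centre line of the jaws, within the pads' length; the fingertips stand 14 mm ahead of it and the grasp point (between the pads) lies 5 mm behind it (finger_overhang is the z of the fingertips in the tool frame, in mm); z points along the fingers, y is the line along which they close (so a half turn about z gives the same grasp; the last joint's range is limited). The gripper opens to 85 mm and grips with 20 to 120 N. Pads are 22 mm wide; open, the fingers measure 114 mm over their backs; the gripper's body (76 mm by 85 mm) begins 54 mm behind the grasp point. The pads swing forward as they close: fully open they stand 13 mm farther back than shut.
Start: joints at [-0.026, 0.615, -0.013, 1.423, 0.008, 1.103, -0.04], TCP at [649.971, 0.024, 219.397] pointing down, gripper open.
Joint ranges: [-3.12, 3.12], [-0.3, 2.06], [-1.34, 1.32], [0.26, 2.42], [-1.36, 4.5], [0.01, 1.98], [-2.84, 2.84]. Speed limits (rad/s): [2.79, 2.79, 3.14, 3.14, 3.14, 3.14, 3.14].

INTERFACE

Orientations are given as a unit quaternion [x, y, z, w].
In Python, from plant import * gives the robot as it stands.
- The arm moves only by the tool carry_out, never from a script. Its argument "plan" is a list of rows, each an object of numbers: "dx", "dy", "dz": the shift along the tool's x, y, z in m; "rx", "ry", "rz": the turn, a rotation vector about the tool's x, y, z in degrees; "grip": the finger opening in m, from 0 to 0.0854. In form: [{"dx": .., "dy": .., "dz": .., "rx": .., "ry": .., "rz": .., "grip": ..}, ...]. A call has 1 to 8 rows; each row shifts and turns the commanded pose from where the row before left it, along the tool's axes as they then stand; what a row does not reach is not made up. A row lasts 1/12 s, in which the tool goes at most 41.7 mm and 7.16 degrees, less where a joint would pass 70% of its speed; a pose out of reach is approached as far as the arm can. A call with a gripper value outside its range is refused whole. The fingers move at their own pace and stop on an object; "grip_force" is the grip in N (left out, the last holds). Time passes only in rows, so rows that do not move let the fingers close. It gives the time, the measured TCP pose, the force, the opening and the grip force at its end, in the units of the state.
- sense(): the state, without advancing time (a new reading comes with each control period).
- read_camera(name): name is "scene" or "side" or "wrist"; returns a dict with "pixels" (400x640x3 uint8, red, green, blue), "depth" (400x640 float32, mm along the optical axis (not along the pixel's ray), 0 where there is no reading), "vfov" (degrees; the focal length in pixels is half the picture's height over the tangent of half this angle, whatever the lens; pixels are square), "cx", "cy" (the principal point, pixels), "world_from_camera" (4x4, takes a point from camera to world coordinates). Camera axes: x right, y down, z forward; pixel columns grow to the right and rows downward; lengths in mm; the calibration is good to about 2 mm. A picture is of the moment at which its call begins.
- hand_in(): hands the job in; it is judged then, once.
Trained networks look in a picture, given as the dict that the camera call returned (one of the last four; its "shot" number tells which), for a name from the list of things; names that differ only in an ending like _2 or _b are one class to them, and where a whole thing is asked for, a point or a joint stands for the part that bears it (a point fixed in the world has none). Each returns a list of dicts, best first, with "confidence" (0 to 1); they miss things now and then, are a little off and sometimes report something else, mostly with a low value. They report only what shows in the picture. A call takes as long as a camera call.
- trace(picture, query): "mask" (400x640 bool, what is visible of it) and "centre" ([column, row] in pixels, amid what is visible of it).
The state is a dict: "time_s": time; "joints": joint angles; "qvel": joint speeds; "effort": joint torques, N m; "tcp_pos": TCP position; "tcp_rot": TCP orientation; "contact_force": force on the tool from outside, world axes, zero at the start; "ft_torque": the same for the moment, N m; "finger_gap": opening from 0.0 (shut) to 1.0 (fully open); "grasp_force": force on a finger pad.
Only numpy, scipy, OpenCV 4.12 (cv2) and the standard library are available. Lean on these libraries where they do the work, as an engineer would, in place of code of your own. Each camera call takes 0.05 s, during which the arm holds its last target. There are 200 camera calls.

TASK

The see-through guard cover of the tube shaker may or may not be caught by its hidden catch: first tug the cover up by its black handle to find out, leaving the orange knob alone until you have. If it is caught, slide the orange knob towards the front edge to release it; then raise the cover gently all the way to its stop, never letting it drop, and finish with the gripper still holding it open there, as it falls shut by itself. Do not turn the speed dial or shift the things standing around.

Things in the scene. Friction and masses are not known exactly. Their poses are not given: they have to be found in the camera images.
- shaker: White bench tube shaker, fixed, 260 (x) x 280 (y) x 100 mm high; origin: centre of its underside; x runs from its front (robot side) to its hinge side, z up. The front 80 mm of its top is a flat deck with catch knob and speed dial, 92 mm left and right of the middle and 85 mm in front of the centre (which is on which side varies). The cover closes the rest.
- cover (a joint): Angle of the see-through guard cover (rad): 0 closed (level), 0.85 open at its stop; the front edge swings up and away from the robot. 350 g give or take a third (some 2 N at the handle); falls shut if let go. If caught it rises freely only 0.03 to 0.04 rad (6 mm at the handle), then stops hard; if not, it goes on rising. Nothing outside shows which.
- cover_handle (a point): Middle of the cover's black handle bar: round, 10 mm thick, 100 mm long between two posts, along y; 34 mm above the cover's top face, 25 mm behind its front edge. Closed, it lies 155 mm in front of and 40 mm above the hinge axis. Axes turn with the cover: as the shaker's when closed, z away from the cover's face.
- cover_hinge (a point): Middle of the cover's hinge axis, 102 mm above the bench, 130 mm behind the shaker's centre, axis along y. The cover is 180 x 270 x 6 mm.
- catch (a joint): Travel of the orange catch knob (m): 0 at rest (always so at the start, cover caught or not), 0.018 fully slid to the front edge (the shaker's -x), which tips the hidden catch off the cover for good. Slides with about 2 N and stays where left. Slide it with the cover closed and not pulled.
- catch_knob (a point): Centre of the orange catch knob, a block 14 (x) x 18 (y) x 26 mm high standing on the front deck; its centre is 15.5 mm above the deck. Axes as the shaker's.
- mixer: Pale green vortex mixer, 130 x 110 mm, 123 mm high with its rubber cup, loose, beside the shaker; origin at the centre of its underside. Leave it alone.
- rack: Yellow tube rack with colour-capped tubes, 110 x 160 x 85 mm, loose, beside the shaker; origin at the centre of its underside. Leave it alone.
- jar: Small jar with blue cap, 60 mm across, 90 mm high, loose; origin at the centre of its underside. Leave it alone.
- dial_mark (a point): Tip of the white mark on the black round speed dial, on its top face 14 mm from its centre. The dial is 32 mm across, 19 mm high, on the front deck on the other side from the catch, and turns easily. Leave it as it is.

How it is judged:
By the outcome, as a careful person would: the job done as asked, in the order asked, and still so for the second after the job is handed in, while the arm keeps its last pose, push and grip.
It also fails if it takes over 58 s, if anything falls off the work surface, if the arm or the gripper's body presses on something with over 40 N, if the wrist force passes 120 N, or if a joint passes its speed limit or range.

## Working session

There is one attempt and no reset: what is moved stays moved. The work goes in short steps, Python scripts to look and compute and a tool call to move; the robot and the scene stay as the last step left them, time stands still between calls to the robot, and variables do not carry over. Pictures are saved under pics/ and viewed, at most 10 in all, crops included, and the job is handed in when it is done.

Besides the shell and the picture viewer there is one more tool, called after "Request:" as name(argument=value, ...), one argument or row to a line, values as JSON. carry_out: Moves the arm, as the interface text tells. Its arguments: {"type":"object","properties":{"plan":{"type":"array"},"grip_force":{"type":"number"}},"required":["plan"]}

```bash
mkdir -p pics
cat > h.py <<'E'
from plant import *
import numpy as np, cv2
def K(p):
    f=200/np.tan(np.radians(p["vfov"]/2)); return f,p["cx"],p["cy"]
def world(p,mask):
    f,cx,cy=K(p); v,u=np.nonzero(mask&(p["depth"]>0)); d=p["depth"][v,u]
    c=np.stack([(u-cx)/f*d,(v-cy)/f*d,d,np.ones_like(d)],0)
    return (np.array(p["world_from_camera"])@c)[:3].T
def ray(p,uv):
    f,cx,cy=K(p); T=np.array(p["world_from_camera"]); r=T[:3,:3]@np.array([(uv[0]-cx)/f,(uv[1]-cy)/f,1]); return T[:3,3],r/np.linalg.norm(r)
def tri(rs):
    A=0;b=0
    for o,r in rs:
        P=np.eye(3)-np.outer(r,r);A=A+P;b=b+P@o
    return np.linalg.solve(A,b)
def save(p,n): cv2.imwrite("pics/"+n,p["pixels"][:,:,::-1])
E
python3 - <<'E'
from h import *
np.set_printoptions(precision=1,suppress=True)
s=sense();print(s["time_s"],s["tcp_rot"],s["contact_force"])
R={}
ims=[]
for n in("scene","side","wrist"):
    p=read_camera(n); ims.append(p["pixels"])
    for q in("cover_handle","catch_knob","dial_mark","shaker","mixer","rack","jar"):
        r=trace(p,q)
        if r:
            w=world(p,r[0]["mask"]); m=np.percentile(w,[3,50,97],axis=0) if len(w) else None
            print(n,q,round(r[0]["confidence"],2),np.array(r[0]["centre"]),r[0]["mask"].sum(),m.tolist() if m is None else np.round(m).tolist())
            if r[0]["confidence"]>.4:R.setdefault(q,[]).append(ray(p,r[0]["centre"]))
for q in R: 
    if len(R[q])>1: print(q,tri(R[q]))
a=np.vstack([np.hstack(ims[:2]),np.hstack([ims[2],ims[2]*0])])
cv2.imwrite("pics/a.png",cv2.resize(a,(800,500),interpolation=cv2.INTER_AREA)[:,:,::-1])
E
```

```text
0.0 [ 0.7  0.7 -0.  -0. ] [ 0.9 -0.6 -0.7]
scene cover_handle 0.74 [271.9 222.2] 3955 [[579.0, -127.0, 101.0], [668.0, 14.0, 106.0], [751.0, 127.0, 114.0]]
scene shaker 0.9 [284.  227.1] 6669 [[505.0, -126.0, 18.0], [642.0, 39.0, 104.0], [757.0, 142.0, 111.0]]
scene mixer 0.94 [391.7 329.4] 2268 [[466.0, 409.0, 19.0], [537.0, 474.0, 84.0], [595.0, 525.0, 123.0]]
scene rack 0.68 [244.8 137.9] 281 [[568.0, -524.0, 12.0], [591.0, -434.0, 46.0], [610.0, -380.0, 86.0]]
scene jar 0.81 [429.  278.5] 483 [[301.0, 369.0, 10.0], [335.0, 395.0, 79.0], [350.0, 418.0, 92.0]]
side cover_handle 0.75 [288.1 178.7] 3689 [[578.0, -131.0, 105.0], [661.0, 13.0, 108.0], [751.0, 125.0, 141.0]]
side catch_knob 0.64 [191.9 329.3] 4443 [[450.0, 413.0, 13.0], [493.0, 475.0, 84.0], [582.0, 525.0, 123.0]]
side dial_mark 0.46 [301.7 206.4] 102 [[532.0, 81.0, 108.0], [541.0, 97.0, 118.0], [557.0, 108.0, 121.0]]
side shaker 0.78 [298.  196.9] 8589 [[492.0, -128.0, 23.0], [595.0, 44.0, 101.0], [751.0, 141.0, 111.0]]
side mixer 0.66 [190.  329.9] 4480 [[450.0, 412.0, 13.0], [493.0, 475.0, 84.0], [581.0, 525.0, 123.0]]
side rack 0.7 [399.5 148. ] 1500 [[485.0, -517.0, 5.0], [531.0, -422.0, 46.0], [604.0, -371.0, 87.0]]
side jar 0.57 [288.9 357.3] 1320 [[292.0, 368.0, 11.0], [310.0, 399.0, 74.0], [341.0, 416.0, 91.0]]
wrist cover_handle 0.87 [341.2 162.3] 62904 [[582.0, -128.0, 107.0], [665.0, 27.0, 108.0], [752.0, 124.0, 130.0]]
wrist dial_mark 0.97 [187.4  77.5] 1719 [[534.0, 80.0, 108.0], [549.0, 94.0, 120.0], [562.0, 107.0, 121.0]]
wrist shaker 0.75 [305. 159.] 86096 [[507.0, -124.0, 100.0], [637.0, 32.0, 108.0], [752.0, 131.0, 110.0]]
cover_handle [665.5  13.8 107.4]
shaker [631.3  11.6  55.2]
mixer [518.6 465.6  50.8]
rack [ 572.6 -502.3   -2.1]
jar [324.3 389.   43.4]
dial_mark [544.9  89.7 115.5]
```

View pics/a.png

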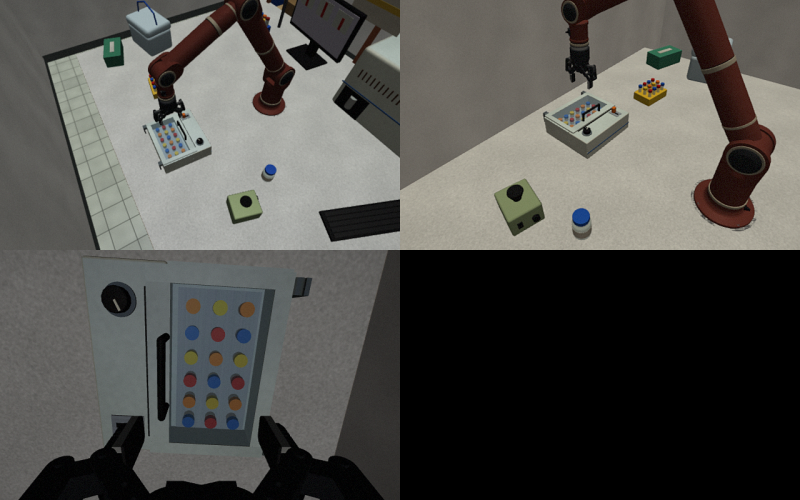

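The combined picture shows the dial at wrist px (190,78). The handle bar is around wrist col 260, rows 135-270, and the knob's base shows at about (190,275), partly behind the left finger. The shaker is nearly square to the base. Next I'll measure the handle and the knob in two views.

Run:
```python
from h import *
np.set_printoptions(precision=1,suppress=True)
R=[];ims=[]
for n in("wrist","side","scene"):
    p=read_camera(n); g=p["pixels"].astype(int)
    m=trace(p,"cover_handle")[0]["mask"]
    dark=(g.max(2)<60)
    f,cx,cy=K(p)
    v,u=np.mgrid[:400,:640]; d=p["depth"]; T=np.array(p["world_from_camera"])
    W=np.stack([(u-cx)/f*d,(v-cy)/f*d,d],-1)@T[:3,:3].T+T[:3,3]
    box=(W[...,0]>560)&(W[...,0]<640)&(abs(W[...,1]-10)<85)&(W[...,2]>125)&(W[...,2]<155)&(d>0)
    lab,l,st,c=cv2.connectedComponentsWithStats((box).astype(np.uint8))[0:4]
    k=1+np.argmax(l.__class__ and st[1:,4]) if False else None
    w=W[box]; 
    print(n,box.sum(),np.percentile(w,[2,50,98],axis=0).tolist() if len(w) else "")
    if len(w)>20:
        uv=np.argwhere(box)[:,::-1].mean(0);print(uv,"mean",w.mean(0)); R.append(ray(p,uv))
        q=w-w.mean(0);print("axis",np.linalg.svd(q,full_matrices=False)[2][0])
    hsv=cv2.cvtColor(p["pixels"],cv2.COLOR_RGB2HSV)
    o=(W[...,0]>480)&(W[...,0]<590)&(abs(W[...,1])<150)&(W[...,2]>100)&(W[...,2]<150)&(d>0)&(hsv[...,0]>4)&(hsv[...,0]<22)&(hsv[...,1]>140)
    print("orange",o.sum(),np.percentile(W[o],[3,50,97],axis=0).tolist() if o.sum()>5 else "")
    # deck/shaker top outline
    t=(abs(W[...,2]-100)<6)&(W[...,0]>480)&(W[...,0]<580)&(abs(W[...,1])<200)&(d>0)
    print("deck",np.median(W[t],0)); rect=cv2.minAreaRect(W[(W[...,2]>92)&(W[...,2]<115)&(abs(W[...,1])<200)&(W[...,0]>450)&(W[...,0]<800)][:,:2].astype(np.float32));print(rect)
    ims.append(p["pixels"])
if len(R)>1: print(tri(R),tri(R[:2]))
save({"pixels":cv2.resize(ims[1][110:270,210:410],(800,640))[:600]},"b.png")
```

```text
wrist 1897 [[595.2841704784374, -51.56202516252689, 131.32940964637635], [602.2996476623076, 5.616234339234197, 146.8115341783282], [608.3662566079557, 51.79585649412508, 148.64578976576706]]
[257.9 202.8] mean [602.2   3.7 145.9]
axis [-0.1 -1.   0. ]
orange 51 [[528.3347570203883, -74.8098868751656, 101.302742941936], [550.5258755826078, 92.57039314502856, 118.65428333691463], [578.413032842072, 107.03925808372739, 120.56266295409482]]
deck [536.2  37.2 100.8]
((635.8405151367188, -3.4017486572265625), (279.0983581542969, 279.3555908203125), 86.62118530273438)
side 157 [[593.2427647698786, -54.67371665776541, 125.91482763035675], [599.259939233972, 2.2588312871624794, 144.36456791507987], [605.8217053550337, 51.91669144593789, 148.49338050635077]]
[304.7 175.4] mean [599.3   1.3 141.9]
axis [ 0.1  1.  -0. ]
orange 64 [[536.36862207495, -98.71215753990234, 103.43201042472583], [539.4797140692626, -85.60653401180582, 120.08755864210644], [547.8228395464312, 105.68461125066482, 129.91417111566966]]
deck [531.4  12.2 100.3]
((634.902099609375, -3.2441864013671875), (281.757080078125, 281.4759826660156), 86.51417541503906)
scene 101 [[594.6831278721952, -51.4530548426676, 127.89602768419547], [601.7373423553581, 7.258155657886505, 144.1488347017704], [607.6662325366318, 55.36901517363299, 149.80069153284194]]
[290.6 206.8] mean [601.5   6.  143.3]
axis [ 0.1  1.  -0. ]
orange 30 [[537.7931005034454, -99.14042014565015, 101.01340231628988], [545.6256063278206, -85.39010240032837, 122.81318909258226], [551.4589762971275, 90.62912321923365, 129.2683775237774]]
deck [533.8  15.6  99.1]
((634.5020751953125, -1.5887451171875), (282.93023681640625, 279.1092224121094), 86.67537689208984)
[600.5   2.8 140.3] [600.5   2.2 140.9]
```

View pics/b.png

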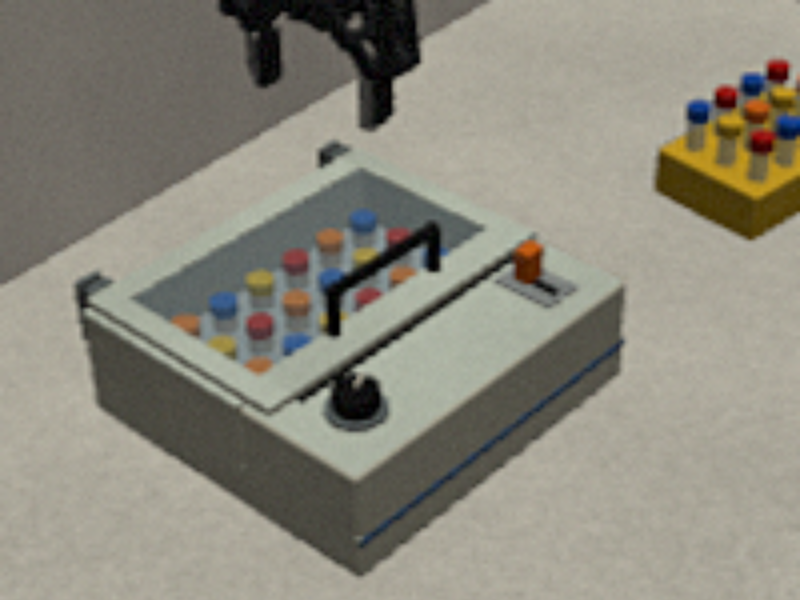

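The crop shows the handle bar spanning px (335,295)-(435,230), the orange knob at (528,262), and the dial at (355,398). The handle centre is at about (601,2,142) with a yaw of about -3.4°, which matches the given heights. I'll move above the handle.

Request:
carry_out(
  plan=[
    {"dy": -0.012, "rz": 1.7, "grip": 0.045},
    {"dy": -0.012, "rz": 1.7, "grip": 0.045},
    {"dy": -0.012, "dx": 0.002, "grip": 0.045},
    {"dy": -0.012, "grip": 0.045},
    {"dz": 0.012, "grip": 0.045},
    {"dz": 0.012, "grip": 0.045},
    {"dz": 0.012, "grip": 0.045},
    {"grip": 0.045},
  ],
  grip_force=40,
)

```text
invalid input at $.plan[0]: expected keys dx, dy, dz, rx, ry, rz, grip
```

Run:
```python
from h import *
np.set_printoptions(precision=2,suppress=True)
s=sense();print(s)
p=read_camera("wrist");f,cx,cy=K(p)
v,u=np.mgrid[:400,:640]; d=p["depth"]; T=np.array(p["world_from_camera"])
W=np.stack([(u-cx)/f*d,(v-cy)/f*d,d],-1)@T[:3,:3].T+T[:3,3]
b=(W[...,0]>570)&(W[...,0]<630)&(abs(W[...,1]-3)<47)&(W[...,2]>137)&(W[...,2]<155)&(d>0)
w=W[b];print(b.sum(),w.mean(0),w.max(0),w.min(0),np.degrees(np.arctan(np.polyfit(w[:,1],w[:,0],1)[0])))
hsv=cv2.cvtColor(p["pixels"],cv2.COLOR_RGB2HSV)
o=(abs(W[...,1]+88)<40)&(W[...,0]>500)&(W[...,0]<580)&(W[...,2]>105)&(W[...,2]<140)&(hsv[...,1]>140)
print(o.sum(),np.percentile(W[o],[2,50,98],axis=0) if o.sum() else 0)
save(p,"c.png")
```

```text
{'time_s': 1.5, 'joints': array([-0.03,  0.61, -0.01,  1.42,  0.01,  1.1 , -0.04]), 'qvel': array([ 0., -0.,  0., -0.,  0., -0.,  0.]), 'effort': array([  0.  , -46.91,   0.26, -17.13,   0.01,   0.  ,  -0.  ]), 'tcp_pos': array([649.98,   0.01, 219.42]), 'tcp_rot': array([ 0.71,  0.71, -0.  , -0.  ]), 'contact_force': array([-0.29,  0.35,  0.29]), 'ft_torque': array([-0.01,  0.03,  0.  ]), 'grasp_force': 0.0, 'finger_gap': 1.001629076339025}
1619 [602.21   6.   146.55] [608.94  49.97 150.15] [594.29 -43.91 137.15] 3.433489228879841
0 0
```

View pics/c.png

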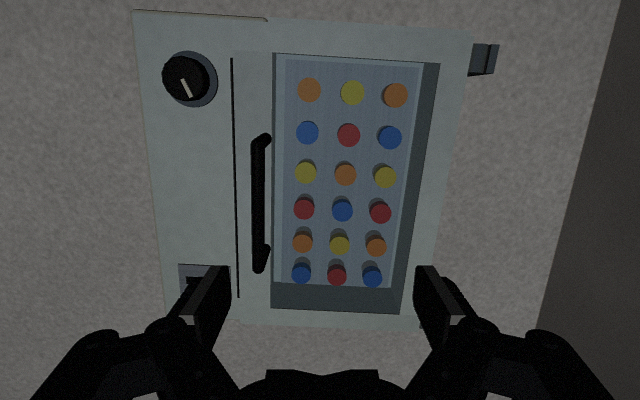

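The call was refused because every key is needed. The picture is the unchanged start view: handle at col 260, rows 135-270, yaw 3.4°.

Request:
carry_out(
  plan=[
    {"dx": 0, "dy": -0.012, "dz": 0, "rx": 0, "ry": 0, "rz": 1.7, "grip": 0.045},
    {"dx": 0, "dy": -0.012, "dz": 0, "rx": 0, "ry": 0, "rz": 1.7, "grip": 0.045},
    {"dx": 0.002, "dy": -0.012, "dz": 0, "rx": 0, "ry": 0, "rz": 0, "grip": 0.045},
    {"dx": 0, "dy": -0.012, "dz": 0, "rx": 0, "ry": 0, "rz": 0, "grip": 0.045},
    {"dx": 0, "dy": 0, "dz": 0.012, "rx": 0, "ry": 0, "rz": 0, "grip": 0.045},
    {"dx": 0, "dy": 0, "dz": 0.012, "rx": 0, "ry": 0, "rz": 0, "grip": 0.045},
    {"dx": 0, "dy": 0, "dz": 0.012, "rx": 0, "ry": 0, "rz": 0, "grip": 0.045},
    {"dx": 0, "dy": 0, "dz": 0, "rx": 0, "ry": 0, "rz": 0, "grip": 0.045},
  ],
  grip_force=40,
)

```text
time_s: 2.22
tcp_pos: [600.4, 3.8, 181.1]
tcp_rot: [0.728, 0.686, -0.002, -0.002]
contact_force: [-0.9, -1.2, -0.7]
finger_gap: 0.529
grasp_force: 0.0
```

Run:
```python
from h import *
np.set_printoptions(precision=2,suppress=True)
s=sense();print(s["tcp_pos"],s["tcp_rot"],s["finger_gap"])
p=read_camera("wrist");f,cx,cy=K(p)
v,u=np.mgrid[:400,:640]; d=p["depth"]; T=np.array(p["world_from_camera"])
W=np.stack([(u-cx)/f*d,(v-cy)/f*d,d],-1)@T[:3,:3].T+T[:3,3]
b=(W[...,0]>570)&(W[...,0]<630)&(abs(W[...,1]-3)<47)&(W[...,2]>140)&(W[...,2]<155)&(d>0)
w=W[b];print(b.sum(),w.mean(0),w.max(0),w.min(0),np.degrees(np.arctan(np.polyfit(w[:,1],w[:,0],1)[0])))
hsv=cv2.cvtColor(p["pixels"],cv2.COLOR_RGB2HSV)
o=(abs(W[...,1]+88)<40)&(W[...,0]>500)&(W[...,0]<580)&(W[...,2]>105)&(W[...,2]<140)&(hsv[...,1]>140)
print(o.sum(),np.percentile(W[o],[2,50,98],axis=0) if o.sum() else 0)
save(p,"d.png")
```

```text
[600.38   3.79 181.15] [ 0.73  0.69 -0.   -0.  ] 0.529293469470813
2057 [601.37   6.49 146.74] [608.76  49.9  149.98] [593.64 -43.99 141.01] 3.3272949169362853
22 [[549.49 -98.77 110.03]
 [550.17 -96.42 120.79]
 [550.32 -94.62 128.97]]
```

View pics/d.png

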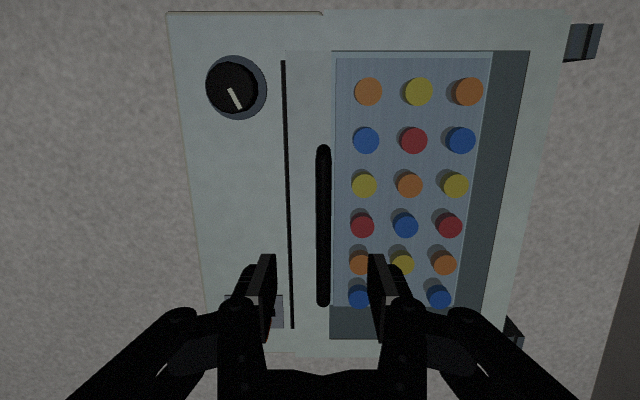

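The handle (col 323, rows 145-305) is centred between the fingers and parallel to the pads. I'll go down 44 mm and close.

Request:
carry_out(
  plan=[
    {"dx": 0, "dy": 0.001, "dz": 0.011, "rx": 0, "ry": 0, "rz": 0, "grip": 0.045},
    {"dx": 0, "dy": 0, "dz": 0.011, "rx": 0, "ry": 0, "rz": 0, "grip": 0.045},
    {"dx": 0, "dy": 0, "dz": 0.011, "rx": 0, "ry": 0, "rz": 0, "grip": 0.045},
    {"dx": 0, "dy": 0, "dz": 0.011, "rx": 0, "ry": 0, "rz": 0, "grip": 0.045},
    {"dx": 0, "dy": 0, "dz": 0, "rx": 0, "ry": 0, "rz": 0, "grip": 0.045},
    {"dx": 0, "dy": 0, "dz": 0, "rx": 0, "ry": 0, "rz": 0, "grip": 0.02},
    {"dx": 0, "dy": 0, "dz": 0, "rx": 0, "ry": 0, "rz": 0, "grip": 0.0},
    {"dx": 0, "dy": 0, "dz": 0, "rx": 0, "ry": 0, "rz": 0, "grip": 0.0},
  ],
  grip_force=40,
)

```text
time_s: 2.93
tcp_pos: [603.7, 3.8, 140.0]
tcp_rot: [0.728, 0.686, 0.001, 0.0]
contact_force: [0.0, -0.7, -0.3]
finger_gap: 0.108
grasp_force: 0.0
```

Request:
carry_out(
  plan=[
    {"dx": 0, "dy": 0, "dz": 0, "rx": 0, "ry": 0, "rz": 0, "grip": 0.0},
    {"dx": 0, "dy": 0, "dz": 0, "rx": 0, "ry": 0, "rz": 0, "grip": 0.0},
    {"dx": 0, "dy": 0, "dz": 0, "rx": 0, "ry": 0, "rz": 0, "grip": 0.0},
  ],
  grip_force=40,
)

```text
time_s: 3.18
tcp_pos: [603.3, 3.7, 139.8]
tcp_rot: [0.728, 0.686, 0.0, 0.0]
contact_force: [-0.6, -0.9, -0.4]
finger_gap: -0.002
grasp_force: 0.0
```

The fingers shut on nothing, so I'll look.

Run:
```python
from h import *
np.set_printoptions(precision=2,suppress=True)
s=sense();print(s["tcp_pos"],s["finger_gap"],s["joints"])
p=read_camera("wrist");q=read_camera("side")
a=cv2.resize(p["pixels"],(800,500))
b=cv2.resize(q["pixels"][130:250,220:400],(800,533))
cv2.imwrite("pics/e.png",cv2.resize(np.vstack([a,b]),(460,594))[:,:,::-1])
```

```text
[603.35   3.74 139.81] -0.0017344913816499964 [-0.04  0.62 -0.    1.66  0.    0.85 -0.1 ]
```

View pics/e.png

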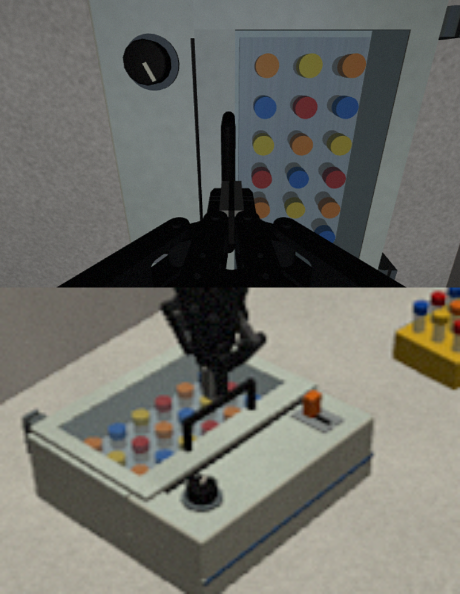

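The wrist view shows the fingers (~232,200) in line with the bar. In the side view the tips (~213,395) seem to be above or behind it. I'll project known points and read the depth around the tips.

Run:
```python
from h import *
np.set_printoptions(precision=1,suppress=True)
for n in("side","scene","wrist"):
    p=read_camera(n);f,cx,cy=K(p);T=np.array(p["world_from_camera"])
    def pr(X):
        c=T[:3,:3].T@(np.array(X)-T[:3,3]); return np.array([c[0]/c[2]*f+cx,c[1]/c[2]*f+cy])
    for X in([601,2,142],[603.3,3.7,126],[603.3,3.7,145],[603.3,3.7,160]): print(n,X,pr(X))
    v,u=np.mgrid[:400,:640]; d=p["depth"]
    W=np.stack([(u-cx)/f*d,(v-cy)/f*d,d],-1)@T[:3,:3].T+T[:3,3]
    for z in range(122,190,6):
        b=(abs(W[...,0]-602)<45)&(abs(W[...,1]-3)<30)&(abs(W[...,2]-z)<3)&(d>0)
        if b.sum()>2: print(z,b.sum(),np.percentile(W[b],[5,50,95],axis=0)[:,:2].tolist())
    if n=="side": i=p["pixels"]; 
    if n=="scene": j=p["pixels"]; print(pr([601,2,142]))
def crop(im,c,w=40,h=30): return cv2.resize(im[int(c[1])-h:int(c[1])+h,int(c[0])-w:int(c[0])+w],(780,585) if 0 else (400,300),interpolation=cv2.INTER_CUBIC)
cv2.imwrite("pics/f.png",np.hstack([crop(i,(304.7,172)),crop(j,(290.6,200))])[:,:,::-1])
```

```text
side [601, 2, 142] [304.2 175.1]
side [603.3, 3.7, 126] [303.3 180. ]
side [603.3, 3.7, 145] [303.1 174.2]
side [603.3, 3.7, 160] [303.  169.6]
140 12 [[595.6735751887958, -23.09956391926699], [596.5848105965069, -6.01228916865341], [598.7080952294202, 22.88561875513731]]
146 51 [[595.8777113928493, -25.213306464552886], [599.8725160275509, 7.852332760272816], [603.466500252324, 29.535955443347518]]
152 5 [[596.1409366984132, -5.702634598236477], [597.8376004893603, -1.4219207061242969], [597.9872117062179, 9.459746372774134]]
158 14 [[591.9679980411796, 7.609614211727615], [600.0152422383087, 12.884935370064227], [610.9811968224886, 14.77455202245883]]
164 24 [[589.6202041142386, -1.4361267497292203], [599.0026150613526, 8.937265935517757], [616.7442774033575, 14.606944377166716]]
170 14 [[591.049737139543, -0.5831749758281433], [595.3081203472393, 10.810676373117758], [605.7337569517025, 15.29404128853596]]
176 25 [[589.852442634307, -1.3715864461941458], [597.561039447618, 9.984662129615685], [615.0254017615566, 14.285458878645931]]
182 18 [[589.8079883039059, -1.0267459213933932]
[... 1892 characters left out ...]
4176791], [613.9442922853563, 15.296568799696553]]
164 369 [[591.6056906008105, 9.959471941800677], [603.7455291792934, 12.025277716907723], [615.9672009363079, 15.287611831745394]]
170 427 [[591.5775263382758, 9.811895878973605], [604.2030542598508, 11.997204365521583], [615.9454222834286, 15.417848400920622]]
176 476 [[591.627080389424, 9.877288597815447], [603.798866753842, 13.959261737180114], [615.8848162606861, 15.4239021535506]]
182 501 [[591.2779916081988, 9.904762547804737], [603.826746124729, 14.113778642022893], [616.0325545360686, 15.38792351156178]]
188 705 [[599.0619724392822, -4.528266669635474], [603.4573047634129, 12.600414742518979], [609.2138896088264, 15.324170687978253]]
```

View pics/f.png

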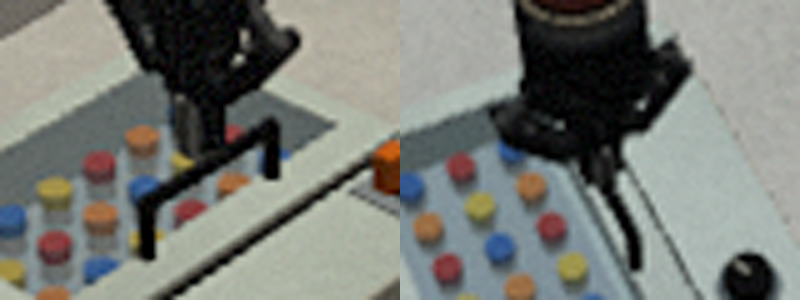

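The crops show the closed tips just above the bar: depth puts them at z ≈152 with TCP at 140, while the bar's top is at 147. So the fingertips really sit about 26 mm higher than the tool data says. I'll open, go down another 24 mm (tips ≈128, cover at 108) and close.

Request:
carry_out(
  plan=[
    {"dx": 0, "dy": -0.002, "dz": 0, "rx": 0, "ry": 0, "rz": 0, "grip": 0.045},
    {"dx": 0, "dy": 0, "dz": 0, "rx": 0, "ry": 0, "rz": 0, "grip": 0.045},
    {"dx": 0, "dy": 0, "dz": 0, "rx": 0, "ry": 0, "rz": 0, "grip": 0.045},
    {"dx": 0, "dy": 0, "dz": 0, "rx": 0, "ry": 0, "rz": 0, "grip": 0.045},
    {"dx": 0, "dy": 0, "dz": 0.008, "rx": 0, "ry": 0, "rz": 0, "grip": 0.045},
    {"dx": 0, "dy": 0, "dz": 0.008, "rx": 0, "ry": 0, "rz": 0, "grip": 0.045},
    {"dx": 0, "dy": 0, "dz": 0.008, "rx": 0, "ry": 0, "rz": 0, "grip": 0.045},
    {"dx": 0, "dy": 0, "dz": 0, "rx": 0, "ry": 0, "rz": 0, "grip": 0.045},
  ],
  grip_force=40,
)

```text
time_s: 4.1
tcp_pos: [599.3, 3.9, 112.8]
tcp_rot: [0.728, 0.686, -0.002, -0.002]
contact_force: [-0.7, -0.5, -1.0]
finger_gap: 0.526
grasp_force: 0.0
```

Request:
carry_out(
  plan=[
    {"dx": 0, "dy": 0, "dz": 0, "rx": 0, "ry": 0, "rz": 0, "grip": 0.02},
    {"dx": 0, "dy": 0, "dz": 0, "rx": 0, "ry": 0, "rz": 0, "grip": 0.0},
    {"dx": 0, "dy": 0, "dz": 0, "rx": 0, "ry": 0, "rz": 0, "grip": 0.0},
    {"dx": 0, "dy": 0, "dz": 0, "rx": 0, "ry": 0, "rz": 0, "grip": 0.0},
    {"dx": 0, "dy": 0, "dz": 0, "rx": 0, "ry": 0, "rz": 0, "grip": 0.0},
  ],
  grip_force=40,
)

```text
time_s: 4.52
tcp_pos: [601.2, 3.8, 115.7]
tcp_rot: [0.728, 0.686, 0.0, 0.0]
contact_force: [-0.9, 0.4, 0.0]
finger_gap: 0.098
grasp_force: 39.0
```

The bar is gripped (39 N). Now a gentle tug up, 10 mm.

Request:
carry_out(
  plan=[
    {"dx": 0, "dy": 0, "dz": -0.002, "rx": 0, "ry": 0, "rz": 0, "grip": 0.0},
    {"dx": 0, "dy": 0, "dz": -0.002, "rx": 0, "ry": 0, "rz": 0, "grip": 0.0},
    {"dx": 0, "dy": 0, "dz": 0, "rx": 0, "ry": 0, "rz": 0, "grip": 0.0},
    {"dx": 0, "dy": 0, "dz": 0, "rx": 0, "ry": 0, "rz": 0, "grip": 0.0},
  ],
  grip_force=40,
)

```text
time_s: 4.85
tcp_pos: [602.2, 3.8, 119.5]
tcp_rot: [0.728, 0.686, 0.001, 0.001]
contact_force: [4.0, 0.8, -4.7]
finger_gap: 0.103
grasp_force: 39.0
```

Request:
carry_out(
  plan=[
    {"dx": 0, "dy": 0.001, "dz": -0.002, "rx": 0, "ry": 0, "rz": 0, "grip": 0.0},
    {"dx": 0, "dy": 0, "dz": -0.002, "rx": 0, "ry": 0, "rz": 0, "grip": 0.0},
    {"dx": 0, "dy": 0, "dz": -0.002, "rx": 0, "ry": 0, "rz": 0, "grip": 0.0},
    {"dx": 0, "dy": 0, "dz": 0, "rx": 0, "ry": 0, "rz": 0, "grip": 0.0},
    {"dx": 0, "dy": 0, "dz": 0, "rx": 0, "ry": 0, "rz": 0, "grip": 0.0},
  ],
  grip_force=40,
)

```text
time_s: 5.27
tcp_pos: [604.0, 3.7, 125.8]
tcp_rot: [0.728, 0.686, 0.001, 0.001]
contact_force: [6.8, 0.6, -6.4]
finger_gap: 0.094
grasp_force: 38.9
```

```bash
cat >> h.py <<'E'
def cov(p):
    f,cx,cy=K(p);T=np.array(p["world_from_camera"]);v,u=np.mgrid[:400,:640]; d=p["depth"]
    return np.stack([(u-cx)/f*d,(v-cy)/f*d,d],-1)@T[:3,:3].T+T[:3,3],d
E
python3 - <<'E'
from h import *
np.set_printoptions(precision=2,suppress=True)
print(sense()["contact_force"])
for n in("side","wrist"):
    W,d=cov(read_camera(n))
    for lab,y0,y1 in(("coverL",75,122),("all",-120,122)):
        for x in range(585,640,12):
            b=(abs(W[...,0]-x)<6)&(W[...,1]>y0)&(W[...,1]<y1)&(W[...,2]>98)&(W[...,2]<135)&(d>0)
            if b.sum()>5: print(n,lab,x,b.sum(),np.median(W[b][:,2]))
    b=(abs(W[...,0]-602)<14)&(abs(W[...,1]-3)<48)&(abs(W[...,1]-3)>18)&(W[...,2]>138)&(W[...,2]<165)
    if b.sum(): print("bar",b.sum(),np.median(W[b],0),np.percentile(W[b][:,2],90))
E
```

```text
[ 6.83  0.56 -6.39]
side coverL 585 115 114.11125913907051
side coverL 597 61 118.47019142063073
side coverL 609 51 118.33014974618823
side coverL 621 49 117.13922833695915
side coverL 633 49 116.22441505165841
side all 585 436 116.74996131429623
side all 597 249 118.83773901379766
side all 609 184 117.55727419340565
side all 621 161 116.30670345881151
side all 633 132 115.62156950656299
bar 59 [602.59  36.04 153.54] 157.66009577645582
wrist coverL 585 2102 120.12179250504707
wrist coverL 597 2841 119.48858699500914
wrist coverL 609 2790 118.59401620695962
wrist coverL 621 2766 117.11192947420821
wrist coverL 633 2727 116.34154753359576
wrist all 585 5317 120.08597828692237
wrist all 597 5437 119.45494205204704
wrist all 609 4744 118.31782377540289
wrist all 621 6008 116.87833424210667
wrist all 633 6745 116.05288890135563
bar 2576 [604.51  27.61 157.  ] 158.08928981380535
```

The cover face slopes at about 0.07 rad and the bar is up about 10 mm, well past the 0.03-0.04 free play. **It is not caught**, so the knob stays alone. Now I raise it along the arc, turning the tool with it.

Request:
carry_out(
  plan=[
    {"dx": 0, "dy": 0.0007, "dz": -0.00405, "rx": 1.5, "ry": 0, "rz": 0, "grip": 0.0},
    {"dx": 0, "dy": 0.0007, "dz": -0.00405, "rx": 1.5, "ry": 0, "rz": 0, "grip": 0.0},
    {"dx": 0, "dy": 0.0004, "dz": -0.00405, "rx": 1.5, "ry": 0, "rz": 0, "grip": 0.0},
    {"dx": 0, "dy": 0.0004, "dz": -0.00405, "rx": 1.5, "ry": 0, "rz": 0, "grip": 0.0},
    {"dx": 0, "dy": 0.0004, "dz": -0.00405, "rx": 1.5, "ry": 0, "rz": 0, "grip": 0.0},
    {"dx": 0, "dy": 0.0004, "dz": -0.00405, "rx": 1.5, "ry": 0, "rz": 0, "grip": 0.0},
  ],
  grip_force=40,
)

```text
time_s: 5.87
tcp_pos: [609.5, 3.4, 149.3]
tcp_rot: [0.726, 0.684, -0.052, -0.055]
contact_force: [8.9, -0.0, -8.7]
finger_gap: 0.096
grasp_force: 39.3
```

Request:
carry_out(
  plan=[
    {"dx": 0, "dy": 0.0012, "dz": -0.00405, "rx": 1.5, "ry": 0, "rz": 0, "grip": 0.0},
    {"dx": 0, "dy": 0.0012, "dz": -0.00405, "rx": 1.5, "ry": 0, "rz": 0, "grip": 0.0},
    {"dx": 0, "dy": 0.0012, "dz": -0.00405, "rx": 1.5, "ry": 0, "rz": 0, "grip": 0.0},
    {"dx": 0, "dy": 0.0006, "dz": -0.00405, "rx": 1.5, "ry": 0, "rz": 0, "grip": 0.0},
    {"dx": 0, "dy": 0.0006, "dz": -0.00405, "rx": 1.5, "ry": 0, "rz": 0, "grip": 0.0},
    {"dx": 0, "dy": 0.0006, "dz": -0.00405, "rx": 1.5, "ry": 0, "rz": 0, "grip": 0.0},
    {"dx": 0, "dy": 0.0006, "dz": -0.00405, "rx": 1.5, "ry": 0, "rz": 0, "grip": 0.0},
  ],
  grip_force=40,
)

```text
time_s: 6.45
tcp_pos: [619.9, 2.7, 174.6]
tcp_rot: [0.717, 0.676, -0.116, -0.123]
contact_force: [4.9, 0.4, -9.0]
finger_gap: 0.098
grasp_force: 39.4
```

```bash
cat > ang.py <<'E'
from h import *
np.set_printoptions(precision=3,suppress=True)
s=sense();print(s["time_s"],s["tcp_pos"],s["contact_force"],s["ft_torque"],s["joints"],s["finger_gap"],s["grasp_force"])
p=read_camera("wrist");W,d=cov(p)
# white frame left of the window: y>70
b=(W[...,1]>70)&(W[...,1]<128)&(W[...,2]>125)&(W[...,0]>570)&(W[...,0]<755)&(d>0)
w=W[b];print(b.sum())
if b.sum()>50:
    L=cv2.fitLine(w[:,[0,2]].astype(np.float32),cv2.DIST_HUBER,0,.01,.01).ravel();print("angle",-np.arctan(L[1]/L[0]),L)
p=read_camera("side");save({"pixels":cv2.resize(p["pixels"][90:250,200:420],(660,480))},"s%d.png"%int(s["time_s"]*10))
E
python3 ang.py
```

```text
6.45 [619.949   2.727 174.585] [ 4.865  0.394 -8.984] [-0.092 -1.811 -0.044] [-0.022  0.795 -0.006  1.241 -0.025  1.445 -0.079] 0.09778696895774204 39.372864961624146
34429
angle 0.4056648 [  0.919  -0.395 657.506 152.779]
```

Angle 0.405 as planned. Joint 6 (1.445, limit 1.98) would get tight, so I'll turn the tool at half rate for the rest.

```bash
python3 -c "
import numpy as np
H=lambda t:np.array([-155*np.cos(t)+40*np.sin(t),155*np.sin(t)+40*np.cos(t)])
t=.405;f=.34;s=np.radians(1.5)
z=lambda f:np.array([-np.sin(f),-np.cos(f)]);y=lambda f:np.array([np.cos(f),-np.sin(f)])
for i in range(18):
  d=H(t+s)+26*z(f+s/2)-H(t)-26*z(f);print(i,round(t+s,3),round(d@y(f),2),round(d@z(f),2));t+=s;f+=s/2"
```

```text
0 0.431 1.02 -3.97
1 0.457 1.07 -3.95
2 0.484 1.12 -3.93
3 0.51 1.17 -3.91
4 0.536 1.23 -3.89
5 0.562 1.28 -3.87
6 0.588 1.33 -3.85
7 0.614 1.38 -3.82
8 0.641 1.43 -3.8
9 0.667 1.48 -3.78
10 0.693 1.53 -3.75
11 0.719 1.57 -3.73
12 0.745 1.62 -3.7
13 0.772 1.67 -3.68
14 0.798 1.72 -3.65
15 0.824 1.77 -3.62
16 0.85 1.81 -3.6
17 0.876 1.86 -3.57
```

Request:
carry_out(
  plan=[
    {"dx": 0, "dy": 0.0013, "dz": -0.004, "rx": 0.75, "ry": 0, "rz": 0, "grip": 0.0},
    {"dx": 0, "dy": 0.0013, "dz": -0.004, "rx": 0.75, "ry": 0, "rz": 0, "grip": 0.0},
    {"dx": 0, "dy": 0.0013, "dz": -0.0039, "rx": 0.75, "ry": 0, "rz": 0, "grip": 0.0},
    {"dx": 0, "dy": 0.0013, "dz": -0.0039, "rx": 0.75, "ry": 0, "rz": 0, "grip": 0.0},
    {"dx": 0, "dy": 0.0013, "dz": -0.0039, "rx": 0.75, "ry": 0, "rz": 0, "grip": 0.0},
    {"dx": 0, "dy": 0.0013, "dz": -0.0039, "rx": 0.75, "ry": 0, "rz": 0, "grip": 0.0},
    {"dx": 0, "dy": 0.0013, "dz": -0.0038, "rx": 0.75, "ry": 0, "rz": 0, "grip": 0.0},
    {"dx": 0, "dy": 0.0014, "dz": -0.0038, "rx": 0.75, "ry": 0, "rz": 0, "grip": 0.0},
  ],
  grip_force=40,
)

```text
time_s: 7.22
tcp_pos: [639.4, 1.6, 199.5]
tcp_rot: [0.709, 0.669, -0.153, -0.162]
contact_force: [1.9, 0.9, -6.4]
finger_gap: 0.102
grasp_force: 39.3
```

```bash
python3 ang.py
```

```text
7.2167 [639.387   1.604 199.511] [ 1.866  0.851 -6.398] [-0.049 -1.218 -0.036] [-0.018  0.881 -0.003  1.018 -0.032  1.69  -0.077] 0.10152610763697689 39.32089805603027
34795
angle 0.6046434 [  0.823  -0.568 672.519 170.49 ]
```

```bash
python3 -c "
import numpy as np
H=lambda t:np.array([-155*np.cos(t)+40*np.sin(t),155*np.sin(t)+40*np.cos(t)])
t=.605;f=.449;s=np.radians(1.5)
z=np.array([-np.sin(f),-np.cos(f)]);y=np.array([np.cos(f),-np.sin(f)])
for i in range(10):
  d=H(t+s)-H(t);print(i,round(t+s,3),round(d@y,2),round(d@z,2));t+=s"
```

```text
0 0.631 1.72 -3.82
1 0.657 1.81 -3.78
2 0.684 1.91 -3.73
3 0.71 2.01 -3.68
4 0.736 2.11 -3.62
5 0.762 2.2 -3.57
6 0.788 2.29 -3.51
7 0.814 2.38 -3.45
8 0.841 2.47 -3.38
9 0.867 2.56 -3.32
```

Request:
carry_out(
  plan=[
    {"dx": 0, "dy": 0.0017, "dz": -0.0038, "rx": 0, "ry": 0, "rz": 0, "grip": 0.0},
    {"dx": 0, "dy": 0.0018, "dz": -0.0038, "rx": 0, "ry": 0, "rz": 0, "grip": 0.0},
    {"dx": 0, "dy": 0.0019, "dz": -0.0037, "rx": 0, "ry": 0, "rz": 0, "grip": 0.0},
    {"dx": 0, "dy": 0.002, "dz": -0.0037, "rx": 0, "ry": 0, "rz": 0, "grip": 0.0},
    {"dx": 0, "dy": 0.0021, "dz": -0.0036, "rx": 0, "ry": 0, "rz": 0, "grip": 0.0},
    {"dx": 0, "dy": 0.0022, "dz": -0.0036, "rx": 0, "ry": 0, "rz": 0, "grip": 0.0},
    {"dx": 0, "dy": 0.0023, "dz": -0.0035, "rx": 0, "ry": 0, "rz": 0, "grip": 0.0},
  ],
  grip_force=40,
)

```text
time_s: 7.9
tcp_pos: [664.4, 0.1, 218.0]
tcp_rot: [0.71, 0.669, -0.151, -0.161]
contact_force: [0.9, 0.6, -8.0]
finger_gap: 0.097
grasp_force: 38.8
```

```bash
python3 ang.py
```

```text
7.9 [664.415   0.147 217.973] [ 0.879  0.562 -8.008] [ 0.007 -1.105  0.032] [-0.017  0.921 -0.     0.876 -0.034  1.789 -0.076] 0.09685567225759396 38.77955496311188
31805
angle 0.7934387 [  0.701  -0.713 685.007 188.124]
```

Request:
carry_out(
  plan=[
    {"dx": 0, "dy": 0.0024, "dz": -0.0034, "rx": 0, "ry": 0, "rz": 0, "grip": 0.0},
    {"dx": 0, "dy": 0.002, "dz": -0.0027, "rx": 0, "ry": 0, "rz": 0, "grip": 0.0},
    {"dx": 0, "dy": 0.0012, "dz": -0.0017, "rx": 0, "ry": 0, "rz": 0, "grip": 0.0},
    {"dx": 0, "dy": 0, "dz": 0, "rx": 0, "ry": 0, "rz": 0, "grip": 0.0},
    {"dx": 0, "dy": 0, "dz": 0, "rx": 0, "ry": 0, "rz": 0, "grip": 0.0},
  ],
  grip_force=40,
)

```text
time_s: 8.42
tcp_pos: [672.7, -0.3, 222.7]
tcp_rot: [0.71, 0.669, -0.151, -0.161]
contact_force: [-0.1, -0.8, -5.1]
finger_gap: 0.098
grasp_force: 39.1
```

```bash
python3 ang.py
```

```text
8.4167 [672.664  -0.333 222.655] [-0.08  -0.848 -5.09 ] [-0.013 -0.744 -0.045] [-0.017  0.938  0.001  0.826 -0.034  1.821 -0.076] 0.09828137956799403 39.12827432155609
30751
angle 0.85055035 [  0.66   -0.752 689.454 193.138]
```

Angle ≈0.85, with no stop force felt yet. I'll push on a little to feel the stop.

Request:
carry_out(
  plan=[
    {"dx": 0, "dy": 0.0008, "dz": -0.001, "rx": 0, "ry": 0, "rz": 0, "grip": 0.0},
    {"dx": 0, "dy": 0.0008, "dz": -0.001, "rx": 0, "ry": 0, "rz": 0, "grip": 0.0},
    {"dx": 0, "dy": 0, "dz": 0, "rx": 0, "ry": 0, "rz": 0, "grip": 0.0},
    {"dx": 0, "dy": 0, "dz": 0, "rx": 0, "ry": 0, "rz": 0, "grip": 0.0},
  ],
  grip_force=40,
)

```text
time_s: 8.85
tcp_pos: [672.9, -0.4, 222.9]
tcp_rot: [0.709, 0.668, -0.154, -0.163]
contact_force: [-5.3, -0.3, -8.7]
finger_gap: 0.092
grasp_force: 39.1
```

```bash
python3 ang.py
```

```text
8.85 [672.898  -0.369 222.916] [-5.256 -0.29  -8.664] [ 0.059  0.078 -0.009] [-0.017  0.944  0.001  0.815 -0.035  1.834 -0.076] 0.0923086538015773 39.09054458141327
30834
angle 0.853111 [  0.658  -0.753 689.621 193.334]
```

At the stop: the position didn't move on and the opposing force rose. One look, then I hand in.

View pics/s88.png

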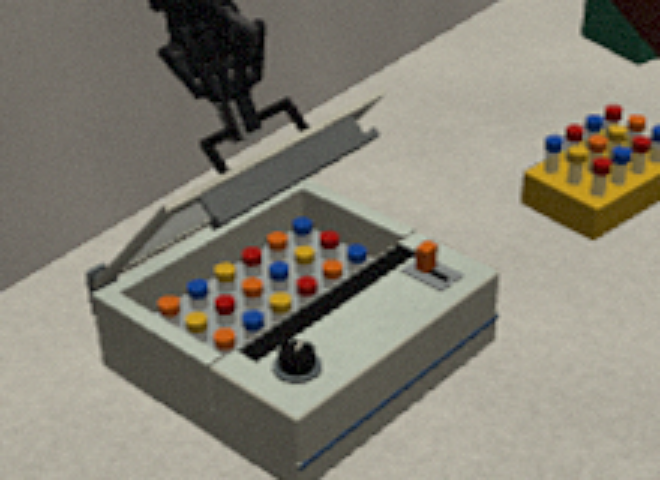

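```bash
python3 -c "
from plant import *
print(hand_in())"
```

```text
the job is handed in; nothing more can be done
None
```

The tug showed the cover was not caught, so I left the orange knob alone, raised the cover to its stop (about 0.85 rad) and handed in with the gripper still holding it open.

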